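# Level the spin dryer's stand with its jack-screw foot

## Task

Lift the blue spirit level up out of its two red hooks, lay it lengthways on the middle of the white machine stand with its vial on top, press it down with about 10 N so that it beds flat, and let go. Turn the stand's orange-winged levelling foot until the bubble rests centred between the two black lines. Then let go of the foot and press the level down on the stand again just as firmly, the bubble staying centred, and finish holding that push; leave the bottles and the peg box where they are.

Things in the scene. Friction and masses are not known exactly. Their poses are not given: they have to be found in the camera images.
- level: Blue spirit level with black ends, 220 mm long (its x axis), 24 mm thick (y), 36 mm high; the vial housing (104 x 24 mm, top 44 mm above the underside) is on the middle of its top. About 0.35 kg, balanced at its middle. Origin: centre of the underside; z up. It starts right way up in the two red hooks.
- bubble (a joint): Place of the pale bubble (about 14 mm long) in the green vial on top of the level, given as an angle: 0.01 is 2.5 mm off centre towards the level's +x end, 0 is centred, travel 0.112 (28 mm) either way. Black lines 11.5 mm either side of centre: the bubble is between them within 0.014 of 0. It runs to the higher end, 4 mm per mm/m of slope, and takes 2 s to settle.
- rail: Hook rail fixed to the worktop, 200 mm wide along its y. Two red U hooks (65 mm either side of its middle) reach to its -x; the level lies in them along the rail's y, above the rail's origin (at worktop height), underside 134 mm up. Hook tips end 22 mm above that underside, inner faces 17 mm either side of its centre line; the rail's bar (top 163 mm up) is 70 mm behind it, so fingers fit.
- shelf_top (a point): Middle of the top face of the white machine stand's board, 70 mm above the worktop. The board measures 260 mm (x) by 320 mm (y), 18 mm thick; y is lengthways, pointing to the end with the levelling foot. The other end stands on two fixed rubber feet. z is its upward normal. Pressed with 10 N the board gives less than 0.3 mm.
- wing (a point): Grip of the levelling foot: point on the vertical screw axis, 195 mm from the board's middle along the board's y, 99 mm above the worktop. The orange wing grip is a bar 52 mm long (this frame's x), 16 mm thick (y), from 81 to 111 mm above the worktop; it turns with the screw and does not rise. It takes about 0.1 N m to turn.
- jack (a joint): Turn of the levelling foot in rad, growing clockwise seen from above; clockwise raises that end of the board (4 mm a turn, about 2 mm/m of slope per rad), stops at -3.3 and 3.3. The value at which the board is level must be found with the bubble. It stays where it is left.
- softener: White bottle with a blue cap, 72 mm across, 200 mm tall; bystander. Origin: centre of its underside.
- spray: White spray bottle with a blue head, 60 mm across, 167 mm tall; bystander. Origin: centre of its underside.
- pegs: Red open box of clothes pegs, 100 x 130 mm, 55 mm high; bystander. Origin: centre of its underside.
Not all that is in view belongs to the job. What is shaped like the level but brown is not meant.

How it is judged:
By the outcome, as a careful person would: the job done as asked, in the order asked, and still so for the second after the job is handed in, while the arm keeps its last pose, push and grip.
It also fails if it takes over 70 s, if anything falls off the work surface, if the arm or the gripper's body presses on something with over 40 N, if the wrist force passes 120 N, or if a joint passes its speed limit or range.

## Robot

A 6-joint arm with a two-finger parallel gripper is mounted at the origin on the work surface. World frame = base frame: x ahead of the robot, y to its left, z up, the work surface at z = 0. Lengths are in m, angles in rad, forces in N, time in s.
With the tool pointing down it reaches from about 0.25 to 0.725 m from the base axis. Payload 4 kg.
Tool frame: the origin (TCP) lies on the centre line of the jaws, within the pads' length; the fingertips stand 25 mm ahead of it and the grasp point (between the pads) lies 6 mm ahead of it; z points along the fingers, x is the direction in which the jaws open and shut, and the axes are right-handed (so a half turn about z gives the same grasp; the last joint's range is limited). The gripper opens to 85 mm and grips with 20 to 120 N. Pads are 22 mm wide; open, the fingers measure 114 mm over their backs; the gripper's body (76 mm by 85 mm) begins 54 mm behind the grasp point. The pads swing forward as they close: fully open they stand 13 mm farther back than shut.
Start: joints at [1.193, 0.241, 0.005, 1.335, 0, 1.571], TCP at [0.184, 0.465, 0.256] pointing down, gripper open.
Joint ranges: [-2.72, 2.72], [-1.05, 1.87], [-1.09, 1.28], [-1.99, 2.15], [-1.42, 1.44], [-3.14, 3.14]. Speed limits (rad/s): [2.79, 2.79, 3.14, 3.14, 3.14, 3.14].

## Interface

Orientations are given as a unit quaternion [x, y, z, w].
In Python, from workcell import bot, imaging, order gives the robot as it stands.
- The arm moves only by the tool carry_out, never from a script. Its argument "moves" is a list of rows, each a list of 5 numbers: the shift along the tool's x, y, z scaled (see below), then the turn about the tool's z scaled (see below), then the opening, from -1 (shut) to 1 (fully open). In form: [[tx, ty, tz, roll, hand], ...]. A call has 1 to 20 rows; each row is the pose to reach, as a shift and turn from the pose commanded when the call began, along the tool's axes at that moment; what a row does not reach only later rows make up. The controller multiplies each number of a shift by 0.1 m and each number of a turn by 90 degrees. A row lasts 1/10 s, in which the tool goes at most 50 mm and 8.59 degrees, less where a joint would pass 70% of its speed; a pose out of reach is approached as far as the arm can. A call with a number of a shift or a turn outside -1 to 1 is refused whole. A call with a gripper value outside its range is refused whole. The fingers move at their own pace and stop on an object; the grip force is fixed at half the most. Time passes only in rows, so rows that repeat a pose let the fingers close. It gives the time, the measured TCP pose, the force and the opening at its end, in the units of the state.
- bot.get_obs(): the state, without advancing time (a new reading comes with each control period).
- imaging.camera(name): name is "scene" or "top" or "wrist"; returns the picture (420x560x3 uint8, red, green, blue); there is no depth.
- imaging.camera_model(name): a dict with "fovy" (degrees; the focal length in pixels is half the picture's height over the tangent of half this angle, whatever the lens; pixels are square), "cx", "cy" (the principal point, pixels), "eye" and "rotation" of the camera in the world. Camera axes: x right, y up, looking along -z (the intrinsics and any distortion apply to the point x, -y, -z); pixel columns grow to the right and rows downward; lengths in m; the calibration is good to about 2 mm. The wrist camera is an equidistant fisheye: a pixel r from the principal point sees the ray r / f radians off the axis. A picture is of the moment at which its call begins: read the wrist's pose just before it. camera_model takes no time and is no camera call; for the wrist camera it gives the pose at the moment of the call.
- order.job_done(): hands the job in, once; it reports no verdict.
The state is a dict: "clock": time; "joint_pos": joint angles; "joint_vel": joint speeds; "tau": joint torques, N m; "eef_pos": TCP position; "tool_rot": TCP orientation; "ft_force": force on the tool from outside, world axes, zero at the start; "ft_torque": the same for the moment, N m; "grip_width": finger opening in m.
Only numpy, scipy, OpenCV 4.12 (cv2) and the standard library are available. Lean on these libraries where they do the work, as an engineer would, in place of code of your own. Each camera call takes 0.05 s, during which the arm holds its last target.

## Working session

There is one attempt and no reset: what is moved stays moved. The work goes in short steps, Python scripts to look and compute and a tool call to move; the robot and the scene stay as the last step left them, time stands still between calls to the robot, and variables do not carry over. Pictures are saved under pics/ and viewed, and the job is handed in when it is done.

Besides the shell and the picture viewer there is one more tool, called after "Emit:" as name([rows], argument=value, ...), one row to a line, values as JSON. carry_out: Moves the arm, as the interface text tells. Its arguments: {"type":"object","properties":{"moves":{"type":"array","items":{"type":"array","items":{"type":"number","minimum":-1,"maximum":1}}}},"required":["moves"]}

```bash
ls; mkdir -p pics
python3 - <<'E'
from workcell import bot, imaging, order
import cv2,numpy as np
o=bot.get_obs(); print({k:np.round(v,3).tolist() for k,v in o.items()})
for n in("scene","top","wrist"):
    m=imaging.camera_model(n); print(n,m)
    cv2.imwrite(f"pics/{n}0.png",imaging.camera(n)[:,:,::-1])
E
```

```text
pics
{'clock': 0.0, 'joint_pos': [1.193, 0.241, 0.004, 1.335, 0.0, 1.571], 'joint_vel': [0.001, -0.001, 0.001, 0.001, 0.001, 0.002], 'tau': [-0.0, -37.232, 25.241, 0.017, 0.0, -0.0], 'eef_pos': [0.184, 0.464, 0.255], 'tool_rot': [0.827, 0.562, -0.001, 0.001], 'ft_force': [-0.684, -0.733, -0.335], 'ft_torque': [0.008, 0.006, -0.015], 'grip_width': 0.086}
scene {'fovy': 42.625103390564064, 'cx': 278.78307737286957, 'cy': 211.95470141150494, 'eye': array([1.2063939 , 0.45188612, 1.67266622]), 'rotation': array([0.1225414 , 0.2389913 , 0.85117693, 0.45095964])}
top {'fovy': 42.32979469332283, 'cx': 290.4354997781766, 'cy': 211.85322901774873, 'eye': array([ 0.1772431 , -0.06621349,  1.72204324]), 'rotation': array([ 0.07672151, -0.06331622, -0.69596724,  0.71115011])}
wrist {'fovy': 65.70646984690485, 'cx': 284.1544681247152, 'cy': 205.71608933367435, 'eye': array([0.11962299, 0.4906117 , 0.37259293]), 'rotation': array([-0.11476909, -0.07636401,  0.55694866,  0.81902673])}
```

View pics/scene0.png

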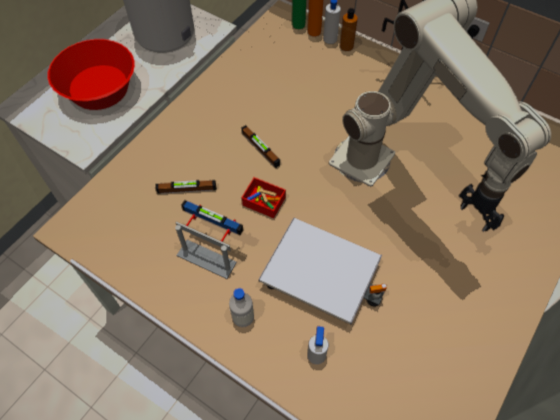

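View pics/top0.png

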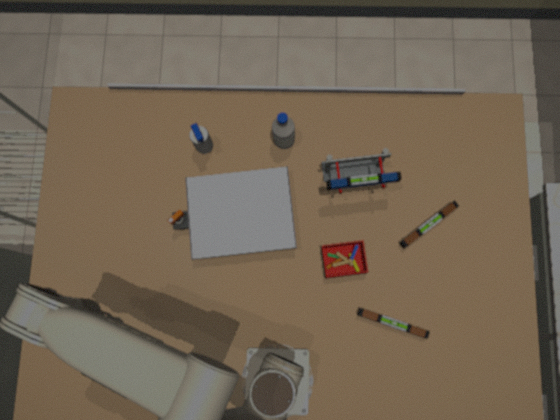

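View pics/wrist0.png

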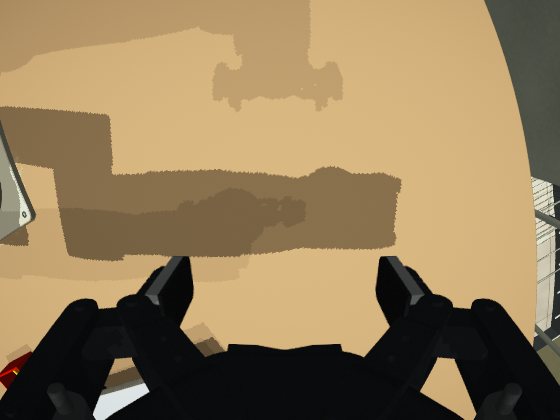

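The blue level lies in the hooks at top-image (363,181). The stand spans about (187–296, 168–259), with the orange wing at (180,215). Next I'll measure these.

```bash
cat > h.py <<'E'
from workcell import bot, imaging, order
import cv2,numpy as np
from scipy.spatial.transform import Rotation as R
def ray(name,uv,m=None):
    m=m or imaging.camera_model(name); f=210/np.tan(np.radians(m['fovy']/2))
    uv=np.atleast_2d(uv).astype(float); x=uv[:,0]-m['cx']; y=uv[:,1]-m['cy']
    if name=='wrist':
        r=np.hypot(x,y)+1e-9; t=r/f; d=np.c_[np.sin(t)*x/r,-np.sin(t)*y/r,-np.cos(t)]
    else: d=np.c_[x/f,-y/f,-np.ones_like(x)]
    return m['eye'],R.from_quat(m['rotation']).apply(d)
def onz(name,uv,z,m=None):
    e,d=ray(name,uv,m); return e+d*((z-e[2])/d[:,2])[:,None]
def proj(name,P,m=None):
    m=m or imaging.camera_model(name); f=210/np.tan(np.radians(m['fovy']/2))
    p=R.from_quat(m['rotation']).inv().apply(np.atleast_2d(P)-m['eye']); x,y,z=p[:,0],-p[:,1],-p[:,2]
    if name=='wrist':
        r=np.hypot(x,y)+1e-12; t=np.arctan2(r,z); return np.c_[m['cx']+f*t*x/r,m['cy']+f*t*y/r]
    return np.c_[m['cx']+f*x/z,m['cy']+f*y/z]
def blobs(mask,amin=15):
    n,l,s,c=cv2.connectedComponentsWithStats(mask.astype(np.uint8)); 
    return [(s[i,4],c[i].round(1).tolist(),s[i,:4].tolist(),i) for i in range(1,n) if s[i,4]>=amin],l
E
cat > m.py <<'E'
from h import *
for n in("top","scene"):
    im=imaging.camera(n); hsv=cv2.cvtColor(im,cv2.COLOR_RGB2HSV); H,S,V=[hsv[:,:,i].astype(int) for i in range(3)]
    print(n,"M",np.round(imaging.camera_model(n)['eye'],3))
    for nm,mk,z in(("blue",(H>105)&(H<130)&(S>150)&(V>60),.16),("green",(H>35)&(H<75)&(S>110)&(V>120),.178),("orange",(H>5)&(H<15)&(S>200)&(V>170),.111),("white",(S<40)&(V>165)&(V<235),.07)):
        bl,l=blobs(mk, 400 if nm=="white" else 12)
        for a,c,s,i in bl:
            pts=np.argwhere(l==i)[:,::-1]; 
            r=cv2.minAreaRect(pts.astype(np.float32)); bx=cv2.boxPoints(r)
            print(nm,a,c,onz(n,c,z)[0].round(4)); 
            if a>40: print("   box",bx.round(1).tolist(), onz(n,bx,z)[:,:2].round(3).tolist())
            if nm=="white" and a>3000:
                cnt=max(cv2.findContours((l==i).astype(np.uint8),0,1)[0],key=cv2.contourArea); h=cv2.convexHull(cnt)
                q=cv2.approxPolyDP(h,8,True)[:,0]; W=onz(n,q,z); print("  quad",q.tolist(),W[:,:2].round(4).tolist(),W.mean(0))
E
python3 m.py
```

```text
top M [ 0.177 -0.066  1.722]
blue 69 [282.0, 118.0] [ 7.818e-01 -3.000e-04  1.600e-01]
   box [[278.0, 114.0], [286.0, 114.0], [286.0, 122.0], [278.0, 122.0]] [[0.795, 0.012], [0.795, -0.012], [0.769, -0.013], [0.769, 0.012]]
blue 78 [196.7, 131.9] [0.7329 0.2577 0.16  ]
   box [[191.0, 126.0], [195.39999389648438, 123.80000305175781], [202.39999389648438, 137.8000030517578], [198.0, 140.0]] [[0.751, 0.276], [0.759, 0.263], [0.714, 0.239], [0.707, 0.252]]
blue 85 [388.8, 177.4] [ 0.601  -0.3222  0.16  ]
   box [[381.20001220703125, 174.8000030517578], [395.8999938964844, 173.0], [396.70001220703125, 179.5], [382.0, 181.39999389648438]] [[0.608, -0.3], [0.615, -0.343], [0.595, -0.345], [0.588, -0.302]]
blue 84 [338.9, 182.7] [ 0.582  -0.1744  0.16  ]
   box [[330.6000061035156, 180.6999969482422], [345.8999938964844, 178.1999969482422], [347.0, 184.8000030517578], [331.70001220703125, 187.39999389648438]] [[0.588, -0.15], [0.596, -0.195], [0.576, -0.198], [0.567, -0.153]]
blue 19 [353.8, 251.6] [ 0.3774 -0.2186  0.16  ]
green 21 [372.7, 177.8] [ 0.594  -0.2721  0.178 ]
green 19 [355.0
[... 3516 characters left out ...]
2.9, 339.4] [ 0.9506 -0.0896  0.07  ]
   box [[69.5999984741211, 260.6000061035156], [71.4000015258789, 258.1000061035156], [296.5, 418.29998779296875], [294.70001220703125, 420.79998779296875]] [[0.955, -0.571], [0.945, -0.573], [0.947, 0.322], [0.955, 0.321]]
white 956 [19.5, 369.3] [ 1.2933 -0.4333  0.07  ]
   box [[-9.5, 366.5], [14.5, 342.5], [42.5, 370.5], [18.5, 394.5]] [[1.336, -0.511], [1.246, -0.508], [1.257, -0.374], [1.345, -0.38]]
white 2235 [49.0, 401.8] [ 1.3092 -0.2914  0.07  ]
   box [[9.899999618530273, 410.5], [44.400001525878906, 369.70001220703125], [89.0, 407.3999938964844], [54.5, 448.20001220703125]] [[1.389, -0.366], [1.252, -0.371], [1.255, -0.185], [1.387, -0.187]]
```

Emit:
carry_out([
  [-0.5, 0.5, -0.25, 0, 0.2],
  [-1, 1, -0.25, 0, 0.2],
  [-1, 1, -0.25, 0, 0.2],
])

```text
clock: 0.55
eef_pos: [0.2408, 0.3334, 0.2815]
tool_rot: [0.827, 0.562, 0.0, 0.0]
ft_force: [1.2, -0.3, 0.6]
grip_width: 0.0511
```

Emit:
carry_out([
  [-0.5, 0.5, 0, 0, 0.2],
  [-1, 1, 0, 0, 0.2],
  [-1, 1, 0, 0, 0.2],
])

```text
clock: 0.85
eef_pos: [0.2968, 0.2029, 0.2815]
tool_rot: [0.827, 0.562, 0.0, 0.0]
ft_force: [0.7, 1.1, -0.3]
grip_width: 0.0515
```

Emit:
carry_out([
  [-0.5, 0.5, 0, 0, 0.2],
  [-1, 1, 0, 0, 0.2],
  [-1, 1, 0, 0, 0.2],
])

```text
clock: 1.15
eef_pos: [0.353, 0.073, 0.2815]
tool_rot: [0.828, 0.561, 0.0, 0.0]
ft_force: [-0.1, -0.0, -0.1]
grip_width: 0.0514
```

Emit:
carry_out([
  [-0.5, 0.5, 0, 0, 0.2],
  [-1, 1, 0, 0, 0.2],
  [-1, 1, 0, 0, 0.2],
])

```text
clock: 1.45
eef_pos: [0.4092, -0.0571, 0.2814]
tool_rot: [0.828, 0.561, 0.0, 0.0]
ft_force: [-0.7, 0.7, -0.1]
grip_width: 0.0512
```

Emit:
carry_out([
  [-0.5, 0.5, 0, 0, 0.2],
  [-1, 1, 0, 0, 0.2],
  [-1, 1, 0, 0, 0.2],
])

```text
clock: 1.75
eef_pos: [0.4653, -0.187, 0.2811]
tool_rot: [0.828, 0.561, 0.0, 0.0]
ft_force: [1.1, 0.7, 0.9]
grip_width: 0.0515
```

Emit:
carry_out([
  [-0.08, 0.5, 0, 0.1, 0.2],
  [-0.08, 1, 0, 0.2, 0.2],
  [-0.08, 1, 0, 0.3, 0.2],
  [-0.08, 1, 0, 0.4, 0.2],
  [-0.08, 1, 0, 0.5, 0.2],
  [-0.08, 1, 0, 0.6, 0.2],
  [-0.08, 1, 0, 0.678, 0.2],
  [-0.08, 1, 0, 0.678, 0.2],
  [-0.08, 1, 0, 0.678, 0.2],
])

```text
clock: 2.65
eef_pos: [0.5547, -0.2287, 0.2811]
tool_rot: [0.998, 0.065, -0.0, -0.0]
ft_force: [0.2, -0.1, 0.3]
grip_width: 0.0512
```

Run:
```python
from h import *
o=bot.get_obs(); print({k:np.round(o[k],4).tolist() for k in('clock','joint_pos','eef_pos','tool_rot')})
m=imaging.camera_model('wrist'); print(m)
cv2.imwrite("pics/w1.png",imaging.camera('wrist')[:,:,::-1])
cv2.imwrite("pics/s1.png",imaging.camera('scene')[:,:,::-1])
P=[[.593,-.2455,.178],[.584,-.18,.17]];print(proj('wrist',P,m))
```

```text
{'clock': 2.65, 'joint_pos': [-0.3911, 0.4387, 0.3511, 1.4836, -0.0, 1.0491], 'eef_pos': [0.5547, -0.2287, 0.2811], 'tool_rot': [0.9979, 0.0652, -0.0002, -0.0001]}
{'fovy': 65.70646984690485, 'cx': 284.1544681247152, 'cy': 205.71608933367435, 'eye': array([ 0.54555633, -0.15933798,  0.39821191]), 'rotation': array([-0.13813415, -0.00828458,  0.06523903,  0.9882278 ])}
[[333.10909118 243.41264548]
 [334.65713377 152.09445347]]
```

View pics/w1.png

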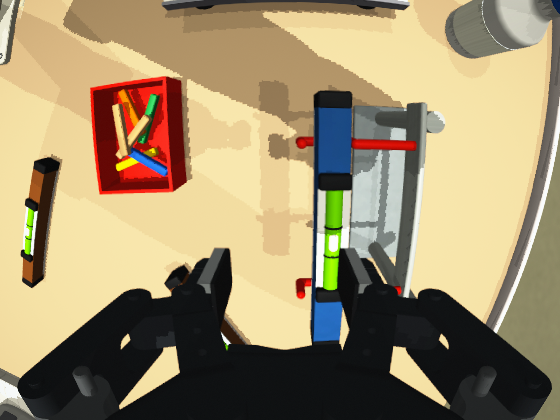

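The wrist view shows the level running vertically, with its vial centred near (333,243) and the hooks at rows 143 and 290. I'll measure its axis.

Run:
```python
from h import *
im=cv2.imread("pics/w1.png")[:,:,::-1].copy(); hsv=cv2.cvtColor(im,cv2.COLOR_RGB2HSV); H,S,V=[hsv[:,:,i].astype(int) for i in range(3)]
m=imaging.camera_model('wrist')
roi=np.zeros(H.shape,bool); roi[80:350,305:365]=1
b=(H>100)&(H<130)&(S>120)&roi
g=(H>35)&(H<60)&(S>120)&(V>100)&roi
for nm,mk,z in(("blue",b,.170),("green",g,.176)):
    bl,l=blobs(mk,60)
    for a,c,s,i in bl: print(nm,a,c,s,onz('wrist',c,z,m)[0].round(4))
# blue edges rows
for r in(110,125,160,170,315,330):
    x=np.where(b[r])[0]; 
    if len(x): print(r,x.min(),x.max(),onz('wrist',[[x.min(),r],[x.max()+1,r]],.17,m)[:,:2].round(4).tolist())
for uv,z in(([335,182],.178),([330,296],.178),([331,228],.178),([331,258],.178),([333,92],.17),([349,97],.17)):
    print(uv,onz('wrist',uv,z,m).round(4))
cv2.imwrite("pics/w1c.png",cv2.resize(im[80:350,290:380,::-1],None,fx=2.2,fy=2.2,interpolation=2))
```

```text
blue 3914 [328.8, 202.8] [311, 107, 41, 235] [ 0.5859 -0.2174  0.17  ]
green 608 [333.7, 208.5] [325, 190, 18, 38] [ 0.5891 -0.2196  0.176 ]
green 730 [330.7, 261.6] [323, 229, 19, 61] [ 0.5944 -0.2614  0.176 ]
110 315 350 [[0.566, -0.1526], [0.5911, -0.1486]]
125 315 350 [[0.5674, -0.1631], [0.5927, -0.1591]]
160 315 350 [[0.571, -0.1877], [0.5968, -0.1839]]
170 315 349 [[0.5721, -0.1948], [0.5973, -0.1912]]
315 312 340 [[0.5897, -0.3161], [0.6145, -0.3136]]
330 312 339 [[0.5925, -0.3322], [0.6172, -0.3299]]
[335, 182] [[ 0.5864 -0.2     0.178 ]]
[330, 296] [[ 0.5992 -0.2907  0.178 ]]
[331, 228] [[ 0.5893 -0.2339  0.178 ]]
[331, 258] [[ 0.5937 -0.2575  0.178 ]]
[333, 92] [[ 0.5767 -0.138   0.17  ]]
[349, 97] [[ 0.5884 -0.1396  0.17  ]]
```

View pics/w1c.png

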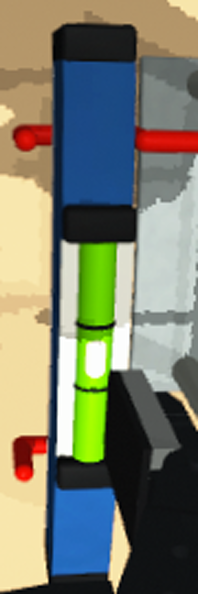

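Emit:
carry_out([
  [0.357, 0.221, 0, 0.005, 0.2],
  [0.357, 0.221, 0, 0.005, 0.2],
  [0.357, 0.221, 0.3, 0.005, 0.2],
  [0.357, 0.221, 0.6, 0.005, 0.2],
  [0.357, 0.221, 0.6, 0.005, 0.2],
])

```text
clock: 3.25
eef_pos: [0.5905, -0.2451, 0.2164]
tool_rot: [0.998, 0.061, -0.004, -0.002]
ft_force: [-0.8, 0.4, -0.7]
grip_width: 0.0513
```

Run:
```python
from h import *
cv2.imwrite("pics/w2.png",imaging.camera('wrist')[:,:,::-1])
im=imaging.camera('top'); cv2.imwrite("pics/t2.png",cv2.resize(im[120:300,140:440,::-1],None,fx=2.5,fy=2.5))
```

```text
(no output)
```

View pics/w2.png

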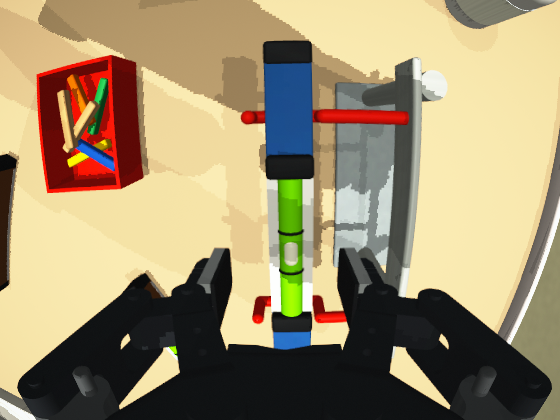

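View pics/t2.png

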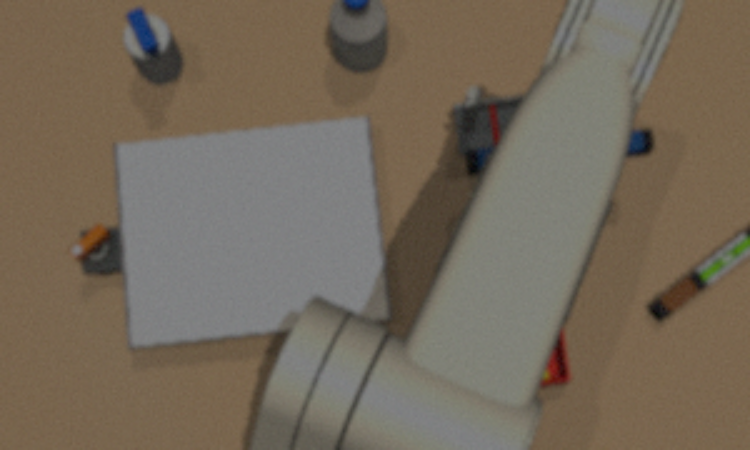

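Emit:
carry_out([
  [0.01, 0, 0.3, 0, 0.2],
  [0.01, 0, 0.57, 0, 0.2],
  [0.01, 0, 0.57, 0, 0.2],
  [0.01, 0, 0.57, 0, -1],
  [0.01, 0, 0.57, 0, -1],
  [0.01, 0, 0.57, 0, -1],
  [0.01, 0, 0.57, 0, -1],
  [0.01, 0, 0.57, 0, -1],
  [0.01, 0, 0.57, 0, -1],
])

```text
clock: 4.25
eef_pos: [0.5954, -0.2466, 0.1675]
tool_rot: [0.998, 0.06, 0.002, 0.001]
ft_force: [-1.2, 0.5, 6.1]
grip_width: 0.0233
```

Run:
```python
from h import *
o=bot.get_obs(); print({k:np.round(o[k],4).tolist() for k in('clock','joint_pos','eef_pos','tool_rot','ft_force','ft_torque','grip_width')})
cv2.imwrite("pics/w3.png",imaging.camera('wrist')[:,:,::-1])
im=cv2.imread("pics/t2.png"); h=cv2.cvtColor(im,cv2.COLOR_BGR2HSV); mk=((h[:,:,1]<60)&(h[:,:,2]>110)).astype(np.uint8)
mk[:,400:]=0; mk[:110]=0
cnt=max(cv2.findContours(mk,0,1)[0],key=cv2.contourArea); q=cv2.approxPolyDP(cv2.convexHull(cnt),12,True)[:,0]
uv=(q+.5)/2.5-.5+[140,120]; print(uv.tolist(),onz('top',uv,.07).round(4).tolist())
```

```text
{'clock': 4.25, 'joint_pos': [-0.3927, 0.5701, 0.2686, 1.2639, -0.0001, 1.0579], 'eef_pos': [0.5954, -0.2466, 0.1675], 'tool_rot': [0.9982, 0.06, 0.0024, 0.0012], 'ft_force': [-1.1583, 0.453, 6.1211], 'ft_torque': [0.0194, 0.2024, 0.0418], 'grip_width': 0.0233}
[[286.1, 166.1], [290.9, 230.9], [258.1, 285.3], [192.1, 256.5], [186.5, 176.5]] [[0.6562, -0.0137, 0.07], [0.4491, -0.0337, 0.07], [0.2803, 0.0618, 0.07], [0.3634, 0.2674, 0.07], [0.6164, 0.3001, 0.07]]
```

View pics/w3.png

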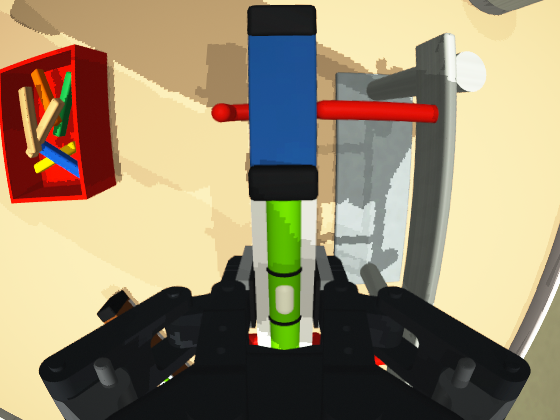

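Emit:
carry_out([
  [0, 0, -0.15, 0, -1],
  [0, 0, -0.4, 0, -1],
  [0, 0, -0.7, 0, -1],
  [0, 0, -0.8, 0, -1],
  [0, -0.2, -0.8, 0, -1],
  [0, -0.6, -0.8, 0, -1],
  [0, -1, -0.8, 0, -1],
])

```text
clock: 5.0
eef_pos: [0.5814, -0.1463, 0.2432]
tool_rot: [0.998, 0.059, -0.001, -0.0]
ft_force: [1.1, 0.4, -2.8]
grip_width: 0.0236
```

Emit:
carry_out([
  [-0.2, -0.4, 0, 0, -1],
  [-0.41, -0.8, 0, 0, -1],
  [-0.41, -1, 0, 0, -1],
])

```text
clock: 5.3
eef_pos: [0.5253, -0.0496, 0.2432]
tool_rot: [0.998, 0.061, -0.002, -0.001]
ft_force: [1.2, -1.0, -3.6]
grip_width: 0.0233
```

Emit:
carry_out([
  [0, -0.4, 0, 0, -1],
  [0, -0.8, 0, 0, -1],
  [0, -1, 0, 0, -1],
])

```text
clock: 5.6
eef_pos: [0.5162, 0.0496, 0.2437]
tool_rot: [0.998, 0.061, -0.001, -0.001]
ft_force: [-0.1, 0.4, -3.6]
grip_width: 0.0233
```

Emit:
carry_out([
  [0, -0.4, 0.2, 0, -1],
  [0, -0.7, 0.4, 0, -1],
  [0, -0.82, 0.6, 0, -1],
  [0, -0.82, 0.6, 0, -1],
  [0, -0.82, 0.6, 0, -1],
])

```text
clock: 6.1
eef_pos: [0.5069, 0.1282, 0.1837]
tool_rot: [0.998, 0.06, -0.001, 0.0]
ft_force: [1.1, 0.1, -2.4]
grip_width: 0.0231
```

Run:
```python
from h import *
o=bot.get_obs(); print({k:np.round(o[k],4).tolist() for k in('clock','joint_pos','eef_pos','tool_rot','ft_force','ft_torque','grip_width')})
cv2.imwrite("pics/w4.png",imaging.camera('wrist')[:,:,::-1])
im=imaging.camera('scene'); cv2.imwrite("pics/s4.png",cv2.resize(im[150:360,140:420,::-1],None,fx=2.5,fy=2.5))
```

```text
{'clock': 6.1, 'joint_pos': [0.248, 0.3292, -0.0675, 1.1758, -0.0005, 1.6979], 'eef_pos': [0.5069, 0.1282, 0.1837], 'tool_rot': [0.9982, 0.0604, -0.0009, 0.0004], 'ft_force': [1.0979, 0.0749, -2.4108], 'ft_torque': [0.0095, -0.0127, -0.0323], 'grip_width': 0.0231}
```

View pics/w4.png

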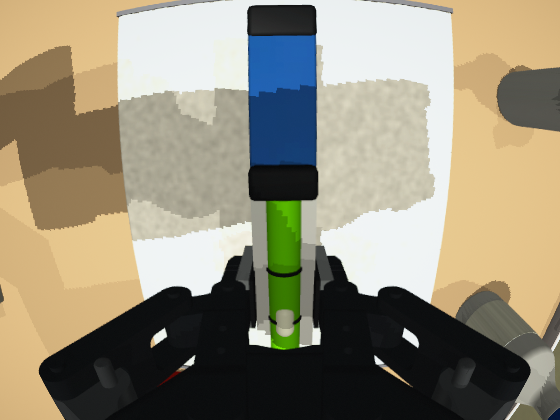

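View pics/s4.png

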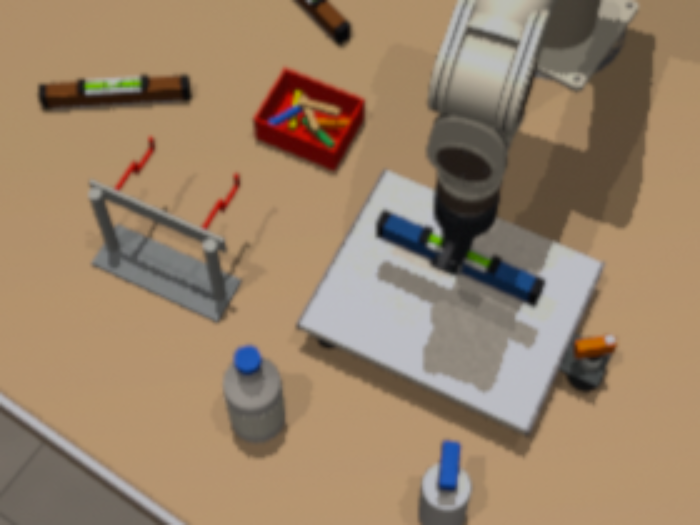

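Emit:
carry_out([
  [0.02, 0, 0.3, -0.006, -1],
  [0.02, 0, 0.6, -0.006, -1],
  [0.02, 0, 0.74, -0.006, -1],
  [0.02, 0, 0.76, -0.006, -1],
  [0.02, 0, 0.76, -0.006, -1],
  [0.02, 0, 0.76, -0.006, -1],
])

```text
clock: 6.8
eef_pos: [0.511, 0.1284, 0.11]
tool_rot: [0.998, 0.064, 0.002, -0.0]
ft_force: [0.3, -0.3, -4.1]
grip_width: 0.0233
```

Emit:
carry_out([
  [0, 0, 0.01, 0, -1],
  [0, 0, 0.02, 0, -1],
  [0, 0, 0.02, 0, -1],
])

```text
clock: 7.1
eef_pos: [0.5096, 0.1286, 0.1067]
tool_rot: [0.998, 0.065, 0.0, -0.0]
ft_force: [0.1, 0.3, -4.2]
grip_width: 0.0236
```

Emit:
carry_out([
  [0, 0, 0.01, 0, -1],
  [0, 0, 0.02, 0, -1],
  [0, 0, 0.02, 0, -1],
])

```text
clock: 7.4
eef_pos: [0.5093, 0.1286, 0.1041]
tool_rot: [0.998, 0.065, -0.0, 0.0]
ft_force: [-0.5, -0.2, -4.2]
grip_width: 0.0233
```

Emit:
carry_out([
  [0, 0, 0.005, 0, -1],
  [0, 0, 0.01, 0, -1],
  [0, 0, 0.01, 0, -1],
])

```text
clock: 7.7
eef_pos: [0.5095, 0.1287, 0.1035]
tool_rot: [0.998, 0.065, 0.0, -0.0]
ft_force: [-0.4, 1.1, -0.7]
grip_width: 0.0231
```

Emit:
carry_out([
  [0, 0, 0.005, 0, -1],
  [0, 0, 0.01, 0, -1],
  [0, 0, 0.01, 0, -1],
])

```text
clock: 8.0
eef_pos: [0.5096, 0.1288, 0.103]
tool_rot: [0.998, 0.065, 0.0, -0.0]
ft_force: [-3.0, 1.9, 5.2]
grip_width: 0.0234
```

Emit:
carry_out([
  [0, 0, -0.01, 0, 0.2],
  [0, 0, -0.01, 0, 0.2],
  [0, 0, -0.01, 0, 0.2],
  [0, 0, -0.01, 0, 0.2],
  [0, 0, -0.2, 0, 0.2],
  [0, 0, -0.5, 0, 0.4],
  [0, 0, -0.75, 0, 0.6],
  [0, 0, -0.75, 0, 0.85],
])

```text
clock: 8.8
eef_pos: [0.512, 0.1291, 0.1811]
tool_rot: [0.998, 0.065, 0.004, -0.001]
ft_force: [0.3, 0.3, 1.2]
grip_width: 0.0786
```

Emit:
carry_out([
  [0, 0, 0, -0.09, 0.85],
  [0, 0, 0, -0.18, 0.85],
  [0, 0, 0, -0.27, 0.85],
  [0, 0, 0, -0.36, 0.85],
  [0, 0, 0, -0.45, 0.85],
  [0, 0, 0, -0.54, 0.85],
  [0, 0, 0, -0.63, 0.85],
  [0, 0, 0, -0.72, 0.85],
  [0, 0, 0, -0.81, 0.85],
  [0, 0, 0, -0.9, 0.85],
  [0, 0, 0, -0.99, 0.85],
  [0, 0, 0, -1, 0.85],
  [0, 0, 0, -1, 0.85],
])

```text
clock: 10.1
eef_pos: [0.5091, 0.1285, 0.1766]
tool_rot: [0.661, 0.751, -0.0, -0.0]
ft_force: [-0.4, -0.7, -0.4]
grip_width: 0.0789
```

Run:
```python
from h import *
o=bot.get_obs(); print({k:np.round(o[k],4).tolist() for k in('clock','joint_pos','eef_pos','tool_rot','ft_force','ft_torque','grip_width')})
print(imaging.camera_model('wrist'))
cv2.imwrite("pics/w5.png",imaging.camera('wrist')[:,:,::-1])
```

```text
{'clock': 10.1, 'joint_pos': [0.2472, 0.3383, -0.074, 1.1596, -0.0, 0.1201], 'eef_pos': [0.5091, 0.1285, 0.1766], 'tool_rot': [0.6608, 0.7506, -0.0005, -0.0003], 'ft_force': [-0.3659, -0.6677, -0.4356], 'ft_torque': [0.0307, 0.0658, 0.0084], 'grip_width': 0.0789}
{'fovy': 65.70646984690485, 'cx': 284.1544681247152, 'cy': 205.71608933367435, 'eye': array([0.44022168, 0.12018752, 0.29379947]), 'rotation': array([-0.0907414 , -0.1028704 ,  0.74383191,  0.65413895])}
```

View pics/w5.png

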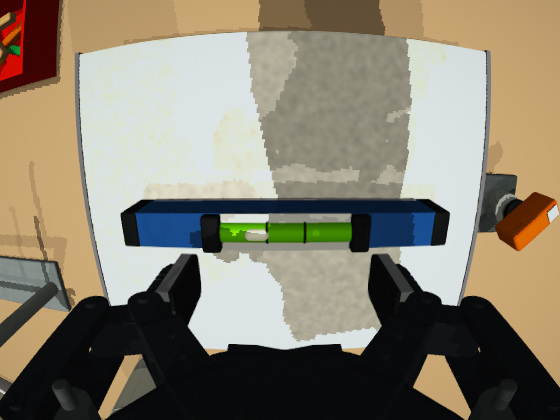

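Emit:
carry_out([
  [0, 0, 0.2, 0, 0.85],
  [0, 0, 0.35, 0, 0.85],
  [0, 0, 0.36, 0, 0.85],
  [0, 0, 0.37, 0, 0.85],
  [0, 0, 0.37, 0, 0.85],
])

```text
clock: 10.65
eef_pos: [0.5099, 0.1287, 0.1409]
tool_rot: [0.66, 0.751, 0.0, 0.0]
ft_force: [-0.0, -0.3, -1.3]
grip_width: 0.0792
```

Emit:
carry_out([
  [0, 0, 0.01, 0, 0.85],
  [0, 0, 0.02, 0, 0.85],
  [0, 0, 0.03, 0, 0.85],
  [0, 0, 0.03, 0, 0.85],
])

```text
clock: 11.05
eef_pos: [0.5094, 0.1285, 0.1373]
tool_rot: [0.66, 0.751, -0.0, -0.0]
ft_force: [0.3, 0.2, -0.4]
grip_width: 0.0794
```

Run:
```python
from h import *
o=bot.get_obs(); print({k:np.round(o[k],4).tolist() for k in('clock','eef_pos','tool_rot','ft_force','ft_torque','grip_width')})
cv2.imwrite("pics/w6.png",imaging.camera('wrist')[:,:,::-1])
```

```text
{'clock': 11.05, 'eef_pos': [0.5094, 0.1285, 0.1373], 'tool_rot': [0.6599, 0.7514, -0.0, -0.0], 'ft_force': [0.2545, 0.1807, -0.3983], 'ft_torque': [-0.0331, -0.0348, -0.0283], 'grip_width': 0.0794}
```

View pics/w6.png

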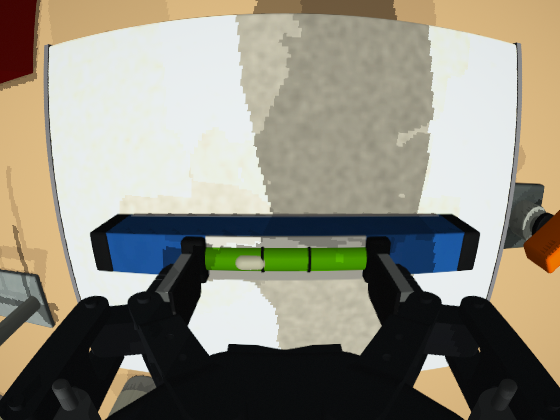

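The fingertips are over the two black caps, with the vial and bubble visible between them. I'll keep descending until contact.

Emit:
carry_out([
  [0, 0, 0.01, 0, 0.85],
  [0, 0, 0.03, 0, 0.85],
  [0, 0, 0.03, 0, 0.85],
])

```text
clock: 11.4
eef_pos: [0.5092, 0.1285, 0.1339]
tool_rot: [0.66, 0.751, -0.0, -0.0]
ft_force: [0.6, -0.2, -0.0]
grip_width: 0.0792
```

Emit:
carry_out([
  [0, 0, 0.01, 0, 0.85],
  [0, 0, 0.02, 0, 0.85],
  [0, 0, 0.02, 0, 0.85],
])

```text
clock: 11.7
eef_pos: [0.5093, 0.1285, 0.1321]
tool_rot: [0.66, 0.751, -0.0, -0.0]
ft_force: [0.6, 0.5, -1.1]
grip_width: 0.079
```

Emit:
carry_out([
  [0, 0, 0.01, 0, 0.85],
  [0, 0, 0.02, 0, 0.85],
  [0, 0, 0.02, 0, 0.85],
])

```text
clock: 12.0
eef_pos: [0.5093, 0.1285, 0.1301]
tool_rot: [0.66, 0.751, -0.0, -0.0]
ft_force: [-0.1, -0.5, -0.1]
grip_width: 0.079
```

Emit:
carry_out([
  [0, 0, 0.005, 0, 0.85],
  [0, 0, 0.01, 0, 0.85],
  [0, 0, 0.01, 0, 0.85],
])

```text
clock: 12.3
eef_pos: [0.5094, 0.1286, 0.1292]
tool_rot: [0.66, 0.751, -0.0, -0.0]
ft_force: [-0.6, 0.8, 0.1]
grip_width: 0.079
```

Emit:
carry_out([
  [0, 0, 0.005, 0, 0.85],
  [0, 0, 0.01, 0, 0.85],
  [0, 0, 0.01, 0, 0.85],
])

```text
clock: 12.6
eef_pos: [0.5094, 0.1286, 0.1282]
tool_rot: [0.66, 0.751, -0.0, -0.0]
ft_force: [-0.1, 0.8, -0.9]
grip_width: 0.079
```

Emit:
carry_out([
  [0, 0, 0.005, 0, 0.85],
  [0, 0, 0.01, 0, 0.85],
  [0, 0, 0.01, 0, 0.85],
])

```text
clock: 12.9
eef_pos: [0.5095, 0.1286, 0.128]
tool_rot: [0.66, 0.751, 0.0, 0.0]
ft_force: [-1.2, 0.1, 4.7]
grip_width: 0.0791
```

Emit:
carry_out([
  [0, 0, 0.005, 0, 0.85],
  [0, 0, 0.008, 0, 0.85],
  [0, 0, 0.008, 0, 0.85],
  [0, 0, 0.008, 0, 0.85],
])

```text
clock: 13.3
eef_pos: [0.5097, 0.1286, 0.1279]
tool_rot: [0.66, 0.751, 0.0, 0.001]
ft_force: [-2.2, -0.4, 8.2]
grip_width: 0.0788
```

Run:
```python
from h import *
o=bot.get_obs(); print({k:np.round(o[k],4).tolist() for k in('clock','eef_pos','tool_rot','ft_force','ft_torque','grip_width')})
cv2.imwrite("pics/w7.png",imaging.camera('wrist')[:,:,::-1])
```

```text
{'clock': 13.3, 'eef_pos': [0.5097, 0.1286, 0.1279], 'tool_rot': [0.6599, 0.7513, 0.0005, 0.0005], 'ft_force': [-2.1864, -0.412, 8.2079], 'ft_torque': [-0.4116, 0.6352, -0.1602], 'grip_width': 0.0788}
```

View pics/w7.png

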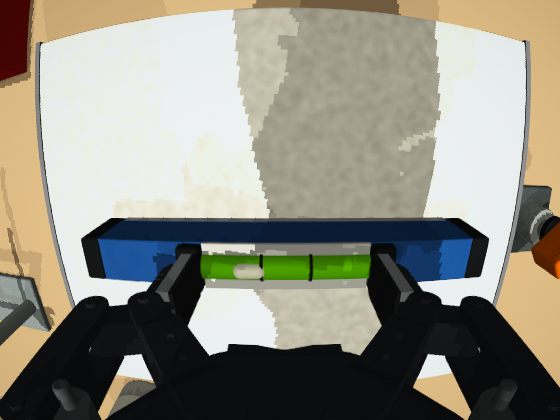

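Emit:
carry_out([
  [0, 0, 0.005, 0, 0.85],
  [0, 0, 0.005, 0, 0.85],
  [0, 0, 0.005, 0, 0.85],
  [0, 0, 0.005, 0, 0.85],
  [0, 0, 0.005, 0, 0.85],
  [0, 0, 0.005, 0, 0.85],
])

```text
clock: 13.95
eef_pos: [0.5098, 0.1286, 0.1279]
tool_rot: [0.66, 0.751, 0.001, 0.001]
ft_force: [-4.0, -0.9, 11.7]
grip_width: 0.0793
```

Emit:
carry_out([
  [0, 0, -0.003, 0, 0.85],
  [0, 0, -0.003, 0, 0.85],
  [0, 0, -0.003, 0, 0.85],
  [0, 0, -0.003, 0, 0.85],
  [0, 0, -0.003, 0, 0.85],
])

```text
clock: 14.45
eef_pos: [0.5097, 0.1285, 0.1279]
tool_rot: [0.66, 0.751, 0.001, 0.001]
ft_force: [-3.7, -0.5, 10.5]
grip_width: 0.0789
```

Emit:
carry_out([
  [0, 0, -0.1, 0, 0.85],
  [0, 0, -0.3, 0, 0.85],
  [0, 0, -0.6, 0, 0.85],
  [0, 0, -0.8, 0, 0.85],
  [0, 0, -0.8, 0, 0.85],
  [0, 0, -0.8, 0, 0.85],
])

```text
clock: 15.05
eef_pos: [0.5096, 0.1286, 0.2063]
tool_rot: [0.66, 0.751, 0.0, 0.0]
ft_force: [0.4, -0.0, 0.6]
grip_width: 0.0788
```

Emit:
carry_out([
  [0, 0, 0, 0, 0.2],
  [0, 0, 0, 0, 0.2],
  [0, 0, 0, 0, 0.2],
  [0, 0, 0, 0, 0.2],
  [0, 0, 0, 0, 0.2],
  [0, 0, 0, 0, 0.2],
  [0, 0, 0, 0, 0.2],
])

```text
clock: 15.75
eef_pos: [0.5095, 0.1286, 0.2063]
tool_rot: [0.66, 0.751, -0.0, -0.0]
ft_force: [-0.4, 0.4, -0.6]
grip_width: 0.0515
```

```bash
cat > bub.py <<'E'
from h import *
import sys
def cap(n):
    o=bot.get_obs(); print({k:np.round(o[k],4).tolist() for k in('clock','joint_pos','eef_pos','tool_rot','ft_force','ft_torque','grip_width')})
    im=imaging.camera('wrist'); cv2.imwrite(f"pics/{n}.png",im[:,:,::-1]); return im
if __name__=="__main__":
    n=sys.argv[1]; m=imaging.camera_model('wrist'); im=cap(n)
    c=proj('wrist',[[.5095,.1288,.114]],m)[0]; print("level top centre px",c)
    x,y=int(c[0]),int(c[1]); x=min(max(x,100),459); y=min(max(y,40),379)
    cv2.imwrite(f"pics/{n}c.png",cv2.resize(im[y-40:y+40,x-100:x+100,::-1],None,fx=4,fy=4,interpolation=cv2.INTER_CUBIC))
    hsv=cv2.cvtColor(im,cv2.COLOR_RGB2HSV); H,S,V=[hsv[:,:,i].astype(int) for i in range(3)]
    bl,l=blobs((H>5)&(H<15)&(S>180)&(V>120),60)
    for a,cc,s,i in bl:
        r=cv2.minAreaRect(np.argwhere(l==i)[:,::-1].astype(np.float32)); b=cv2.boxPoints(r)
        print("orange",a,cc,onz('wrist',cc,.111,m).round(4),b.round(0).tolist(),onz('wrist',b,.111,m)[:,:2].round(4).tolist())
E
python3 bub.py w8
```

```text
{'clock': 15.75, 'joint_pos': [0.2472, 0.3172, -0.0234, 1.2302, -0.0, 0.1176], 'eef_pos': [0.5095, 0.1286, 0.2063], 'tool_rot': [0.6598, 0.7514, -0.0, -0.0], 'ft_force': [-0.3645, 0.4359, -0.5779], 'ft_torque': [0.0291, 0.0159, -0.0259], 'grip_width': 0.0515}
level top centre px [283.69154678 220.21711973]
orange 161 [30.0, 35.9] [[ 0.3847 -0.0958  0.111 ]] [[19.0, 44.0], [40.0, 22.0], [44.0, 26.0], [23.0, 48.0]] [[0.3898, -0.1097], [0.3742, -0.0866], [0.3784, -0.0809], [0.3939, -0.1035]]
orange 418 [511.2, 216.2] [[0.4847 0.3148 0.111 ]] [[488.0, 227.0], [531.0, 190.0], [541.0, 201.0], [498.0, 238.0]] [[0.4964, 0.2927], [0.4597, 0.3307], [0.4671, 0.3465], [0.5046, 0.3067]]
```

View pics/w8.png

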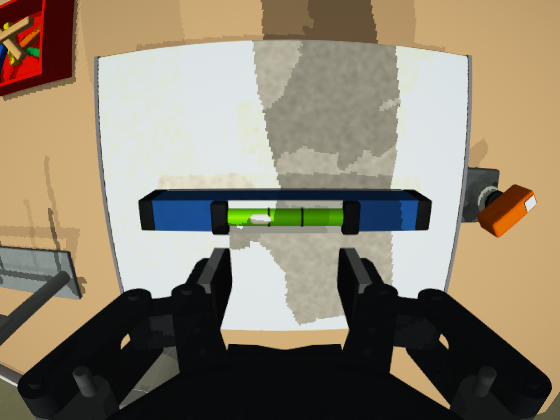

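View pics/w8c.png

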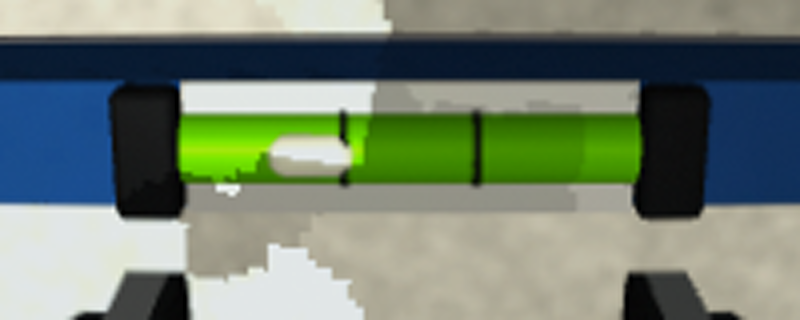

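The bubble sits about 17 mm towards the fixed-foot end, so the foot needs about 2.17 rad clockwise. Next I'll go over the wing.

Emit:
carry_out([
  [0.4, 0, 0, -0.09, 0.2],
  [0.8, 0, 0, -0.18, 0.2],
  [1, 0, 0, -0.27, 0.2],
  [1, 0, 0, -0.36, 0.2],
  [1, 0, 0, -0.4, 0.2],
  [1, 0, 0, -0.4, 0.2],
])

```text
clock: 16.4
eef_pos: [0.4964, 0.2281, 0.2063]
tool_rot: [0.395, 0.919, -0.0, 0.0]
ft_force: [0.8, 0.8, -1.2]
grip_width: 0.0516
```

```bash
python3 bub.py w9
```

```text
{'clock': 16.4, 'joint_pos': [0.4307, 0.3575, 0.0346, 1.2478, -0.0, -0.3276], 'eef_pos': [0.4964, 0.2281, 0.2063], 'tool_rot': [0.3951, 0.9186, -0.0, 0.0], 'ft_force': [0.8098, 0.7901, -1.1714], 'ft_torque': [-0.0283, 0.0323, -0.0416], 'grip_width': 0.0516}
level top centre px [162.34779024 135.36639344]
orange 140 [397.5, 274.8] [[0.4695 0.3235 0.111 ]] [[380.0, 274.0], [413.0, 272.0], [413.0, 277.0], [380.0, 279.0]] [[0.4783, 0.3117], [0.4593, 0.3314], [0.4621, 0.3355], [0.4811, 0.3155]]
```

View pics/w9.png

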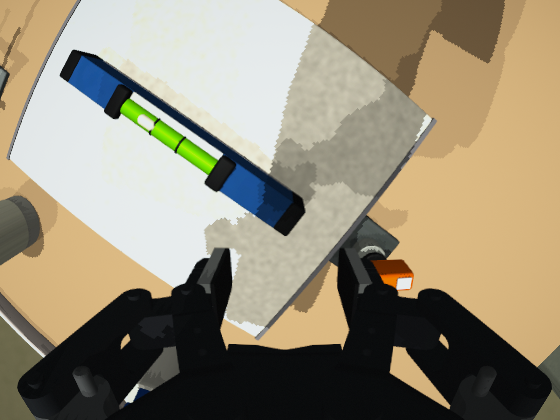

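Emit:
carry_out([
  [0.4, 0.3, 0, -0.09, 0.2],
  [0.76, 0.55, 0, -0.18, 0.2],
  [0.76, 0.55, 0, -0.27, 0.2],
  [0.76, 0.55, 0, -0.36, 0.2],
  [0.76, 0.55, 0, -0.45, 0.2],
  [0.76, 0.55, 0, -0.54, 0.2],
  [0.76, 0.55, 0, -0.63, 0.2],
  [0.76, 0.55, 0, -0.72, 0.2],
  [0.76, 0.55, 0, -0.81, 0.2],
  [0.76, 0.55, 0, -0.9, 0.2],
  [0.76, 0.55, 0, -1, 0.2],
  [0.76, 0.55, 0, -1, 0.2],
  [0.76, 0.55, 0, -1, 0.2],
])

```text
clock: 17.75
eef_pos: [0.4844, 0.3205, 0.2063]
tool_rot: [-0.368, 0.93, -0.0, 0.0]
ft_force: [0.2, -0.7, -0.1]
grip_width: 0.0511
```

```bash
python3 bub.py w10
```

```text
{'clock': 17.75, 'joint_pos': [0.5846, 0.4249, 0.1358, 1.2817, -0.0, -1.7401], 'eef_pos': [0.4844, 0.3205, 0.2063], 'tool_rot': [-0.3681, 0.9298, -0.0, 0.0], 'ft_force': [0.1556, -0.6524, -0.0721], 'ft_torque': [0.0501, -0.0238, 0.017], 'grip_width': 0.0511}
level top centre px [445.49765016   2.98573206]
orange 1221 [285.1, 212.3] [[0.4864 0.3173 0.111 ]] [[274.0, 183.0], [295.0, 183.0], [296.0, 252.0], [275.0, 252.0]] [[0.5058, 0.3076], [0.4957, 0.2977], [0.4602, 0.3334], [0.4711, 0.344]]
```

View pics/w10.png

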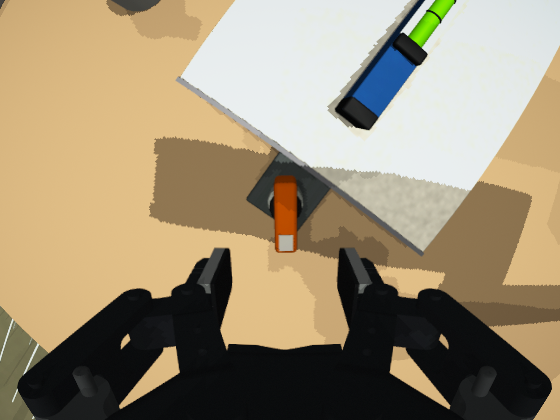

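Emit:
carry_out([
  [0, 0, 0.3, 0, 0.2],
  [0, 0, 0.7, 0, 0.2],
  [0, 0, 0.99, 0, 0.2],
  [0, 0, 0.99, 0, 0.2],
  [0, 0, 0.99, 0, -1],
  [0, 0, 0.99, 0, -1],
  [0, 0, 0.99, 0, -1],
  [0, 0, 0.99, 0, -1],
  [0, 0, 0.99, 0, -1],
  [0, 0, 0.99, 0, -1],
  [0, 0, 0.99, 0, -1],
])

```text
clock: 18.9
eef_pos: [0.4839, 0.32, 0.1097]
tool_rot: [-0.37, 0.929, -0.0, 0.0]
ft_force: [-4.2, -3.7, 3.6]
grip_width: 0.0149
```

```bash
python3 bub.py w11
```

```text
{'clock': 18.9, 'joint_pos': [0.5847, 0.4967, -0.0154, 1.0587, -0.0008, -1.7432], 'eef_pos': [0.4839, 0.32, 0.1097], 'tool_rot': [-0.3696, 0.9292, -0.0004, 0.0001], 'ft_force': [-4.2219, -3.6625, 3.6194], 'ft_torque': [-0.8615, 0.8056, 0.0518], 'grip_width': 0.0149}
level top centre px [531.7813387  -46.56315742]
orange 2978 [284.2, 275.6] [[0.4887 0.3151 0.111 ]] [[266.0, 233.0], [303.0, 233.0], [303.0, 337.0], [266.0, 337.0]] [[0.5063, 0.3065], [0.4961, 0.2968], [0.4607, 0.3324], [0.4727, 0.3438]]
```

View pics/w11.png

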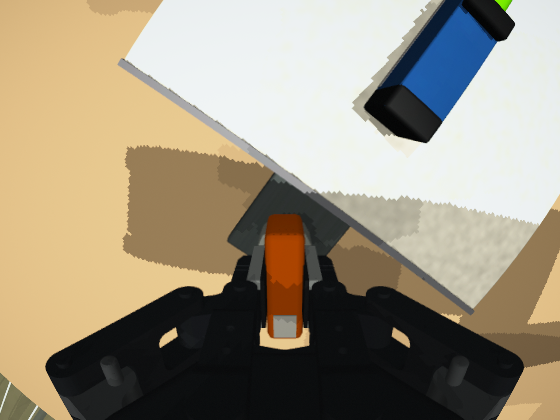

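Emit:
carry_out([
  [0, 0, 0, 0.08, -1],
  [0, 0, 0, 0.16, -1],
  [0, 0, 0, 0.24, -1],
  [0, 0, 0, 0.32, -1],
  [0, 0, 0, 0.4, -1],
  [0, 0, 0, 0.48, -1],
  [0, 0, 0, 0.56, -1],
  [0, 0, 0, 0.64, -1],
  [0, 0, 0, 0.7, -1],
  [0, 0, 0, 0.7, -1],
])

```text
clock: 19.95
eef_pos: [0.4828, 0.3198, 0.1097]
tool_rot: [0.171, 0.985, -0.001, -0.001]
ft_force: [-6.6, -4.3, 6.9]
grip_width: 0.0146
```

Emit:
carry_out([
  [0, 0, 0, 0.08, -1],
  [0, 0, 0, 0.16, -1],
  [0, 0, 0, 0.24, -1],
  [0, 0, 0, 0.32, -1],
  [0, 0, 0, 0.4, -1],
  [0, 0, 0, 0.48, -1],
  [0, 0, 0, 0.56, -1],
  [0, 0, 0, 0.64, -1],
  [0, 0, 0, 0.68, -1],
  [0, 0, 0, 0.68, -1],
  [0, 0, 0, 0.68, -1],
])

```text
clock: 21.05
eef_pos: [0.4821, 0.3206, 0.1097]
tool_rot: [0.648, 0.762, -0.001, -0.001]
ft_force: [-8.7, -1.2, 6.3]
grip_width: 0.0148
```

Emit:
carry_out([
  [0, 0, 0, 0, -1],
  [0, 0, 0, 0, -1],
  [0, 0, 0, 0, -1],
  [0, 0, 0, 0, -1],
  [0, 0, 0, 0, -1],
  [0, 0, 0, 0, -1],
  [0, 0, 0, 0, -1],
  [0, 0, 0, 0, -1],
  [0, 0, 0, 0, -1],
  [0, 0, 0, 0, -1],
  [0, 0, 0, 0, -1],
  [0, 0, 0, 0, -1],
  [0, 0, 0, 0, -1],
  [0, 0, 0, 0, -1],
  [0, 0, 0, 0, -1],
])

```text
clock: 22.55
eef_pos: [0.4822, 0.3206, 0.1097]
tool_rot: [0.648, 0.762, -0.001, -0.001]
ft_force: [-8.8, -1.6, 6.8]
grip_width: 0.0149
```

```bash
python3 bub.py w12
python3 - <<'E'
from h import *
im=imaging.camera('scene'); cv2.imwrite("pics/s12.png",cv2.resize(im[200:330,240:400,::-1],None,fx=5,fy=4.5,interpolation=cv2.INTER_CUBIC)[:600])
E
```

```text
{'clock': 22.55, 'joint_pos': [0.5858, 0.4961, -0.0163, 1.0605, 0.002, 0.4248], 'eef_pos': [0.4822, 0.3206, 0.1097], 'tool_rot': [0.6479, 0.7617, -0.0008, -0.0013], 'ft_force': [-8.788, -1.5661, 6.8293], 'ft_torque': [-0.5595, 1.7276, -0.1294], 'grip_width': 0.0149}
level top centre px [-36.86068108 259.14995753]
orange 2929 [284.3, 277.6] [[0.4755 0.3201 0.111 ]] [[267.0, 337.0], [267.0, 234.0], [303.0, 234.0], [303.0, 337.0]] [[0.5071, 0.3175], [0.458, 0.3106], [0.4558, 0.3241], [0.5045, 0.3333]]
```

View pics/w12.png

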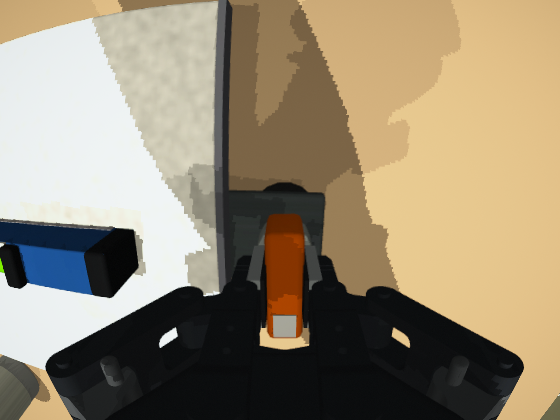

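View pics/s12.png

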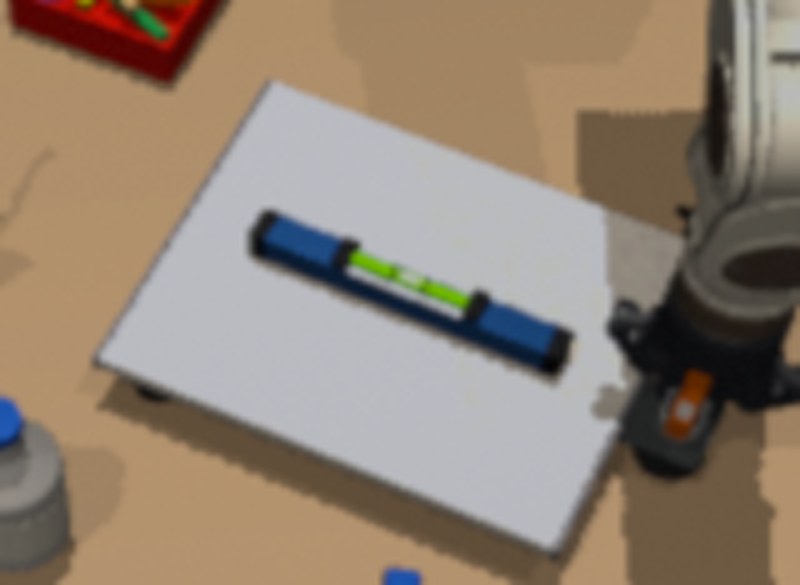

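Emit:
carry_out([
  [0, 0, 0, 0, 0.2],
  [0, 0, 0, 0, 0.2],
  [0, 0, 0, 0, 0.2],
  [0, 0, 0, 0, 0.2],
  [0, 0, -0.3, 0, 0.2],
  [0, 0, -0.7, 0, 0.2],
  [0, 0, -0.98, 0, 0.2],
  [0, 0, -0.98, 0, 0.2],
])

```text
clock: 23.45
eef_pos: [0.4869, 0.3224, 0.2106]
tool_rot: [0.648, 0.762, 0.005, 0.001]
ft_force: [0.6, -0.2, 0.3]
grip_width: 0.0515
```

Emit:
carry_out([
  [-0.4, 0, 0, 0, 0.85],
  [-0.8, 0, 0, 0, 0.85],
  [-1, 0, 0, 0, 0.85],
  [-1, 0, 0, 0, 0.85],
])

```text
clock: 23.85
eef_pos: [0.5003, 0.2193, 0.2046]
tool_rot: [0.65, 0.76, -0.001, -0.0]
ft_force: [0.3, -0.0, 0.3]
grip_width: 0.0791
```

Emit:
carry_out([
  [-0.4, 0, 0, 0.02, 0.85],
  [-0.8, 0, 0, 0.02, 0.85],
  [-0.93, 0, 0, 0.02, 0.85],
  [-0.93, 0, 0, 0.02, 0.85],
  [-0.93, 0, 0, 0.02, 0.85],
  [-0.93, 0, 0, 0.02, 0.85],
])

```text
clock: 24.45
eef_pos: [0.515, 0.1317, 0.2051]
tool_rot: [0.659, 0.752, 0.0, -0.0]
ft_force: [0.7, -0.2, 0.3]
grip_width: 0.079
```

```bash
python3 bub.py w13
```

```text
{'clock': 24.45, 'joint_pos': [0.25, 0.3299, -0.0086, 1.2325, 0.0006, 0.1186], 'eef_pos': [0.515, 0.1317, 0.2051], 'tool_rot': [0.6592, 0.752, 0.0001, -0.0003], 'ft_force': [0.6662, -0.2366, 0.3147], 'ft_torque': [0.0125, -0.0098, -0.0015], 'grip_width': 0.079}
level top centre px [280.10162361 212.39537143]
orange 150 [28.7, 30.7] [[ 0.3862 -0.0944  0.111 ]] [[18.0, 39.0], [38.0, 18.0], [42.0, 22.0], [21.0, 42.0]] [[0.3914, -0.1078], [0.3763, -0.0854], [0.38, -0.0802], [0.3951, -0.1022]]
orange 568 [515.3, 203.1] [[0.4783 0.3176 0.111 ]] [[504.0, 236.0], [512.0, 176.0], [526.0, 178.0], [518.0, 238.0]] [[0.5071, 0.3157], [0.4576, 0.3071], [0.4564, 0.3229], [0.5072, 0.3325]]
```

View pics/w13c.png

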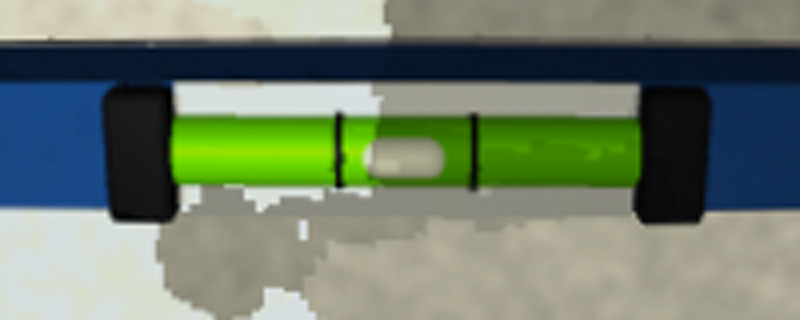

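View pics/w13.png

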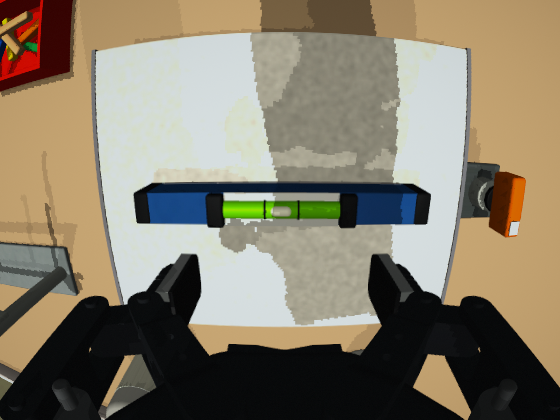

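The bubble is centred: 404.5 against a line midpoint of 406.5 in the crop, about −0.35 mm. Now the final press.

Emit:
carry_out([
  [-0.024, -0.056, 0.2, 0, 0.85],
  [-0.024, -0.056, 0.5, 0, 0.85],
  [-0.024, -0.056, 0.7, 0, 0.85],
  [-0.024, -0.056, 0.73, 0, 0.85],
  [-0.024, -0.056, 0.73, 0, 0.85],
  [-0.024, -0.056, 0.73, 0, 0.85],
])

```text
clock: 25.1
eef_pos: [0.5108, 0.1279, 0.1335]
tool_rot: [0.66, 0.752, 0.001, 0.001]
ft_force: [0.4, -0.3, 0.1]
grip_width: 0.0788
```

Emit:
carry_out([
  [0, 0, 0.005, 0, 0.85],
  [0, 0, 0.01, 0, 0.85],
  [0, 0, 0.02, 0, 0.85],
  [0, 0, 0.02, 0, 0.85],
  [0, 0, 0.02, 0, 0.85],
])

```text
clock: 25.6
eef_pos: [0.5099, 0.1271, 0.1304]
tool_rot: [0.66, 0.751, 0.0, 0.0]
ft_force: [0.4, 0.2, 0.5]
grip_width: 0.0786
```

Emit:
carry_out([
  [0.02, 0, 0, 0, 0.85],
  [0.02, 0, 0.005, 0, 0.85],
  [0.02, 0, 0.01, 0, 0.85],
  [0.02, 0, 0.01, 0, 0.85],
])

```text
clock: 26.0
eef_pos: [0.5096, 0.1291, 0.1292]
tool_rot: [0.66, 0.751, -0.0, -0.0]
ft_force: [-0.4, -0.3, 0.3]
grip_width: 0.079
```

Emit:
carry_out([
  [0, 0, 0.005, 0, 0.85],
  [0, 0, 0.01, 0, 0.85],
  [0, 0, 0.01, 0, 0.85],
])

```text
clock: 26.3
eef_pos: [0.5097, 0.1291, 0.1284]
tool_rot: [0.66, 0.751, 0.0, 0.0]
ft_force: [-0.5, 0.4, 0.2]
grip_width: 0.0789
```

Emit:
carry_out([
  [0, 0, 0.004, 0, 0.85],
  [0, 0, 0.006, 0, 0.85],
  [0, 0, 0.006, 0, 0.85],
])

```text
clock: 26.6
eef_pos: [0.5097, 0.1291, 0.1284]
tool_rot: [0.66, 0.751, 0.0, 0.0]
ft_force: [-2.5, -0.1, 4.5]
grip_width: 0.0789
```

Emit:
carry_out([
  [0, 0, 0.005, 0, 0.85],
  [0, 0, 0.008, 0, 0.85],
  [0, 0, 0.008, 0, 0.85],
  [0, 0, 0.008, 0, 0.85],
])

```text
clock: 27.0
eef_pos: [0.5098, 0.1291, 0.1283]
tool_rot: [0.66, 0.751, 0.0, 0.0]
ft_force: [-2.8, -0.6, 9.2]
grip_width: 0.079
```

```bash
python3 bub.py w14
```

```text
{'clock': 27.0, 'joint_pos': [0.2481, 0.3809, -0.1475, 1.0412, -0.0001, 0.1186], 'eef_pos': [0.5098, 0.1291, 0.1283], 'tool_rot': [0.6599, 0.7514, 0.0005, 0.0004], 'ft_force': [-2.7516, -0.641, 9.2073], 'ft_torque': [-0.2262, 0.6789, 0.0491], 'grip_width': 0.079}
level top centre px [282.3237676  273.41598886]
```

View pics/w14.png

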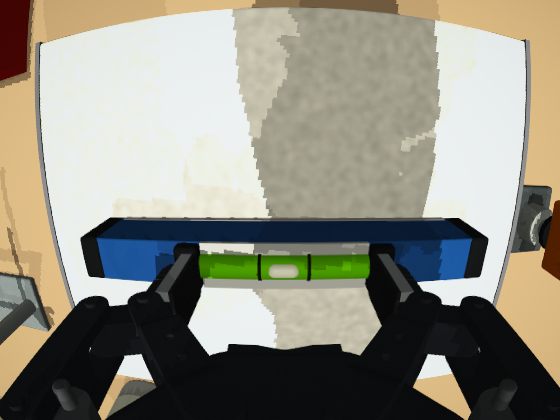

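Emit:
carry_out([
  [0, 0, 0.002, 0, 0.85],
  [0, 0, 0.002, 0, 0.85],
  [0, 0, 0.002, 0, 0.85],
  [0, 0, 0.002, 0, 0.85],
  [0, 0, 0.002, 0, 0.85],
  [0, 0, 0.002, 0, 0.85],
  [0, 0, 0.002, 0, 0.85],
  [0, 0, 0.002, 0, 0.85],
  [0, 0, 0.002, 0, 0.85],
  [0, 0, 0.002, 0, 0.85],
  [0, 0, 0.002, 0, 0.85],
  [0, 0, 0.002, 0, 0.85],
  [0, 0, 0.002, 0, 0.85],
  [0, 0, 0.002, 0, 0.85],
  [0, 0, 0.002, 0, 0.85],
  [0, 0, 0.002, 0, 0.85],
  [0, 0, 0.002, 0, 0.85],
  [0, 0, 0.002, 0, 0.85],
  [0, 0, 0.002, 0, 0.85],
  [0, 0, 0.002, 0, 0.85],
])

```text
clock: 29.05
eef_pos: [0.5098, 0.1291, 0.1283]
tool_rot: [0.66, 0.751, 0.001, 0.0]
ft_force: [-4.1, -0.2, 10.7]
grip_width: 0.079
```

```bash
python3 bub.py w15
python3 - <<'E'
from h import *
im=imaging.camera('scene'); cv2.imwrite("pics/s15.png",cv2.resize(im[150:380,140:420,::-1],None,fx=2.5,fy=2.5))
print(np.round(bot.get_obs()['ft_force'],2))
E
```

```text
{'clock': 29.05, 'joint_pos': [0.2481, 0.3808, -0.1476, 1.0409, -0.0001, 0.1186], 'eef_pos': [0.5098, 0.1291, 0.1283], 'tool_rot': [0.6599, 0.7514, 0.0006, 0.0004], 'ft_force': [-4.0615, -0.2253, 10.6935], 'ft_torque': [-0.2268, 0.7954, 0.0209], 'grip_width': 0.079}
level top centre px [282.32300104 273.36452553]
[-3.74 -0.81  9.73]
```

View pics/w15c.png

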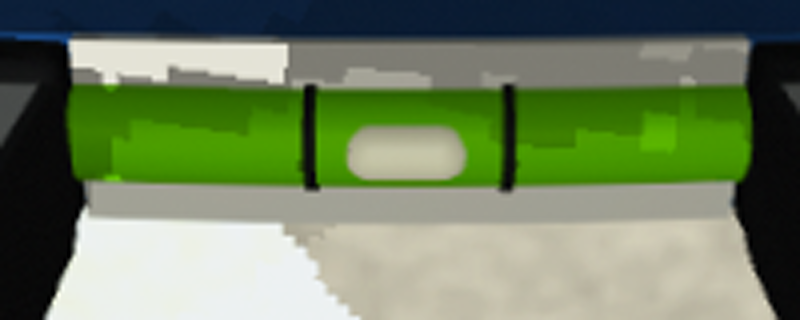

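View pics/s15.png

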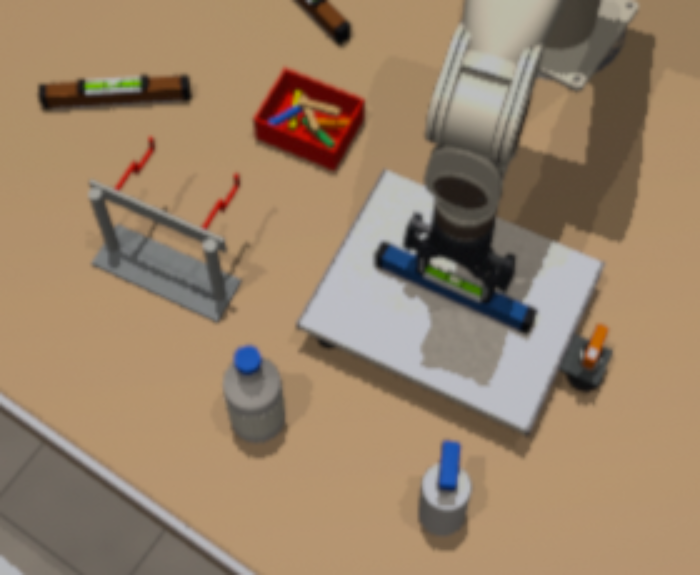

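The bubble spans 347–467 in the crop, centre 407. The lines are at 310 and 508, midpoint 409, so it is about 0.2 mm off centre with a steady push of roughly 10 N. Handing the job in.

```bash
python3 -c "
from workcell import order
print(order.job_done())"
```

```text
the job is handed in; nothing more can be done
None
```

The job is handed in at about 29 s of the 70 s allowed, with the level on the stand, the bubble centred and the arm holding its final push.

- **Placing:** I lifted the blue level out of its hooks and laid it along the middle of the stand with the vial on top. I pressed it with 10.5–11.7 N and let go. That first press landed mostly on one fingertip, because the board was still tilted.
- **Levelling:** The bubble then sat about 17 mm towards the fixed-foot end. I turned the orange foot about 2.17 rad clockwise and let go.
- **Final press:** I pressed again with open fingertips on the two black ends of the vial housing.

**Last checks:**
- **Bubble:** It was about 0.2–0.3 mm off centre under the push, after more than 2 s of settling; the tolerance is 3.5 mm.
- **Push:** Two readings gave 10.7 N and 9.7 N downwards, with a side force of about 4 N. Some uneven load between the fingertips remained.
- **Bystanders:** The last scene picture showed the bottles and peg box looking undisturbed.

No check failed or disagreed.

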